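# Weigh the last strap clamp and square it on the right stack

## Robot

A 6-joint arm with a two-finger parallel gripper is mounted at the origin on the work surface. World frame = base frame: x ahead of the robot, y to its left, z up, the work surface at z = 0. Lengths are in mm, angles in rad, forces in N, time in s.
With the tool pointing down it reaches from about 225 to 875 mm from the base axis. Payload 3.4 kg.
Tool frame: the origin (TCP) lies at the very end of the fingers, on their centre line; the grasp point (between the pads) lies tcp_to_grasp behind it (tcp_to_grasp is the distance from the TCP to the grasp point, in mm); z points along the fingers, y is the direction in which the jaws open and shut (so a half turn about z gives the same grasp; the last joint's range is limited). The gripper opens to 85 mm and grips with 20 to 120 N. Pads are 22 mm wide; open, the fingers measure 114 mm over their backs; the gripper's body (76 mm by 85 mm) begins 54 mm behind the grasp point. The pads swing forward as they close: fully open they stand 13 mm farther back than shut.
Start: joints at [-1.32, 0.276, 1.505, -0, 1.361, -0.121], TCP at [208.895, -535.748, 231.328] pointing down, gripper open.
Joint ranges: [-2.89, 2.89], [-0.75, 2.08], [0.22, 2.7], [-1.18, 4.32], [0.11, 2.71], [-2.7, 2.7]. Speed limits (rad/s): [2.57, 2.57, 3.14, 3.14, 3.14, 3.14].

## Interface

Orientations are given as a rotation vector (axis times angle).
In Python, from rig import reach, move_straight, move_j, move_gripper, wait, inverse_kinematics, get_state, capture, calibration, IKError, finish_job, tcp_to_grasp gives the robot as it stands. Calls block until the motion is done:
- reach(position, orientation): joint-space move of the TCP to a pose.
- move_straight(position, vel=150, frame=None): straight line of the TCP; frame=None keeps the orientation; vel is the mean speed in mm/s.
- move_j(angles): joint-space move.
- move_gripper(opening, newtons=None): finger opening in mm; newtons is the grip in N (None keeps the last); returns when the fingers have stopped.
- wait(seconds).
- inverse_kinematics(position, orientation): joint angles nearest the present ones, or None.
- get_state(): the state.
- capture(name): name is "scene" or "top"; returns the picture (400x640x3 uint8, blue, green, red); there is no depth.
- calibration(name): a dict with "mtx" (3x3 intrinsics, pixels), "k1" (the pictures are not rectified: a ray, as slopes to the right and down, at radius r is drawn at 1 + k1 r^2 times it, then the intrinsics apply), "world_from_camera" (4x4, takes a point from camera to world coordinates). Camera axes: x right, y up, looking along -z (the intrinsics and any distortion apply to the point x, -y, -z); pixel columns grow to the right and rows downward; lengths in mm; the calibration is good to about 2 mm. A picture is of the moment at which its call begins. calibration takes no time and is no camera call.
A pose or a line that the arm cannot do raises IKError and nothing moves.
- finish_job(): hands the job in, once; it reports no verdict.
The state is a dict: "time_s": time; "qpos": joint angles; "joint_velocities": joint speeds; "effort": joint torques, N m; "tcp_pos": TCP position; "ee_rot": TCP orientation; "ft_force": force on the tool from outside, world axes, zero at the start; "torque": the same for the moment, N m; "gripper_width": finger opening in mm.
Only numpy, scipy, OpenCV 4.12 (cv2) and the standard library are available. Lean on these libraries where they do the work, as an engineer would, in place of code of your own. Each camera call takes 0.05 s, during which the arm holds its last target.

## Task

Set the loose blue strap clamp gently on the empty pan of the balance, let go, and watch which way the beam settles against the brass check weight. If the strap is the heavier, stack it on the strap in the red rack, if it is the lighter, on the strap in the yellow rack (a level beam: either), lying flat and pushed home square against both corner fences. Leave it there, and leave the straps already in the racks and the other things on the bench where they are.

Things in the scene. Friction and masses are not known exactly. Their poses are not given: they have to be found in the camera images.
- strap: The strap clamp to be weighed: a blue painted bar 110 x 48 x 28 mm (x long, y wide, z thick) with a 50 x 14 mm slot through its middle along x, lying flat and alone on the bench. Origin: centre of its underside. End for end and top for bottom it is the same. Mass unknown, 0.33 to 0.80 kg.
- balance: Green counter balance, fixed. Base 120 (x) x 240 (y) x 20 mm; origin on the bench at its centre. The beam lies along y, 70 mm up, 140 mm each way from the pivot, with a level steel pan 130 (x) x 90 (y) mm over each end. A brass check weight (0.55 kg, 52 mm across, 58 high) is fixed on the +y pan; the -y pan is empty. A white dial plate in the middle, 80 mm wide, rises to 165 mm; red needle on its +x face.
- beam (a joint): Beam tilt in rad, stops at -0.14 (check weight down, empty pan up: the start) and +0.14. With the strap alone on the pan and the beam settled (about 1.5 s), positive: strap heavier than the check weight, negative: lighter; 0.01 kg gives about 0.02 rad. Where on the pan the strap lies makes no difference. Damped; the empty pan yields to a push of 5 N.
- pan_top (a point): Centre of the top face of the empty pan (112 mm above the bench when the beam is level, 20 mm more or less at its stops). Its axes are those of the balance.
- heavy_rack: Red steel rack, fixed: 142 x 91 mm deck, 10 mm thick, two fences 12 mm thick, tops 48 mm above the bench (10 mm above the bottom strap). Origin on the bench under the centre of a squared strap, which lies along the rack's x. End fence: inner face at x = -55 mm, from y = -32 to 18. Side fence: inner face at y = +24 mm, from x = -45 to 50. For straps heavier than the check weight.
- light_rack: Yellow steel rack, fixed: 142 x 91 mm deck, 10 mm thick, two fences 12 mm thick, tops 48 mm above the bench (10 mm above the bottom strap). Origin on the bench under the centre of a squared strap, which lies along the rack's x. End fence: inner face at x = -55 mm, from y = -32 to 18. Side fence: inner face at y = +24 mm, from x = -45 to 50. For straps lighter than the check weight.
- heavy_rack_seat (a point): Point 38 mm above the bench, at the height of the top of the strap already in the red rack, where the centre of the underside of a strap lies once it is square against both fences. Axes those of the rack.
- light_rack_seat (a point): The same point of the yellow rack.
- heavy_base: A blue strap clamp of the same size as strap, loose, lying squared against both fences of the red rack as the bottom of its stack. Origin: centre of its underside, x along its length. It stays there.
- light_base: A blue strap clamp of the same size as strap, loose, lying squared against both fences of the yellow rack as the bottom of its stack. Origin: centre of its underside, x along its length. It stays there.
- wrench: Steel wrench 170 mm long, a bystander.
- screwdriver: Screwdriver 200 mm long with an orange handle, a bystander.
- tin: Round tin 66 mm across, 110 mm high, a bystander.
- tape: Grey ring, a roll core 100 mm across, 24 mm high, a bystander.
- mug: White mug 76 mm across, 85 mm high, a bystander.

How it is judged:
By the outcome, as a careful person would: the job done as asked, in the order asked, and still so for the second after the job is handed in, with the robot touching nothing.
It also fails if it takes over 54 s, if anything falls off the work surface, if the arm or the gripper's body presses on something with over 40 N, if the wrist force passes 120 N, or if a joint passes its speed limit or range.

## Working session

There is one attempt and no reset: what is moved stays moved. The work goes in short steps, each a Python script; the robot and the scene stay as the last script left them, time stands still between calls to the robot, and variables do not carry over. Pictures are saved under pics/ and viewed, and the job is handed in when it is done.

```bash
ls; mkdir -p pics; python3 - <<'E'
from rig import *
import cv2
for n in ["scene","top"]:
    im=capture(n); cv2.imwrite(f"pics/{n}0.png",im); c=calibration(n); print(n,c)
s=get_state(); print(s); print(tcp_to_grasp)
E
```

```text
pics
scene {'mtx': array([[383.6793649 ,   0.        , 318.08966926],
       [  0.        , 383.6793649 , 204.03277907],
       [  0.        ,   0.        ,   1.        ]]), 'k1': -0.08148533782207167, 'world_from_camera': array([[-5.38410993e-01, -5.21867174e-01,  6.61640579e-01,
         1.37053779e+03],
       [ 8.42477108e-01, -3.50682318e-01,  4.08967277e-01,
         5.96271587e+02],
       [ 1.85990550e-02,  7.77609519e-01,  6.28472363e-01,
         8.56464094e+02],
       [ 0.00000000e+00,  0.00000000e+00,  0.00000000e+00,
         1.00000000e+00]])}
top {'mtx': array([[438.00909092,   0.        , 323.02237017],
       [  0.        , 438.00909092, 197.70815146],
       [  0.        ,   0.        ,   1.        ]]), 'k1': -0.023677319016192033, 'world_from_camera': array([[-1.99399816e-02,  9.95171415e-01, -9.61054207e-02,
         4.27294074e+02],
       [-9.99798597e-01, -1.96291246e-02,  4.17897188e-03,
         1.13475720e+02],
       [ 2.27232808e-03,  9.61693933e-02,  9.95362388e-01,
         1.42786748e+03],
       [ 0.00000000e+00,  0.00000000e+00,  0.00000000e+00,
         1.00000000e+00]])}
{'time_s': 0.1, 'qpos': array([-1.32001326e+00,  2.76546414e-01,  1.50603542e+00, -5.71040338e-06,
        1.36072157e+00, -1.21014841e-01]), 'joint_velocities': array([ 2.13373682e-04,  2.39834869e-05, -9.79172798e-04, -6.45358274e-04,
       -1.09462540e-03,  1.17984721e-03]), 'effort': array([ 8.39171098e-04, -4.17699623e+01, -2.46404546e+01, -2.09911805e-04,
        5.84926573e-03, -4.88398825e-06]), 'tcp_pos': array([ 208.75459424, -535.239585  ,  230.50635706]), 'ee_rot': array([-3.08578683e+00, -5.80347179e-01,  1.82890052e-04]), 'ft_force': array([-0.25432409, -0.26658581, -0.15252625]), 'torque': array([-0.0331578 , -0.01614001,  0.01687622]), 'gripper_width': 85.37739998111792}
18.700000000000003
```

View pics/scene0.png

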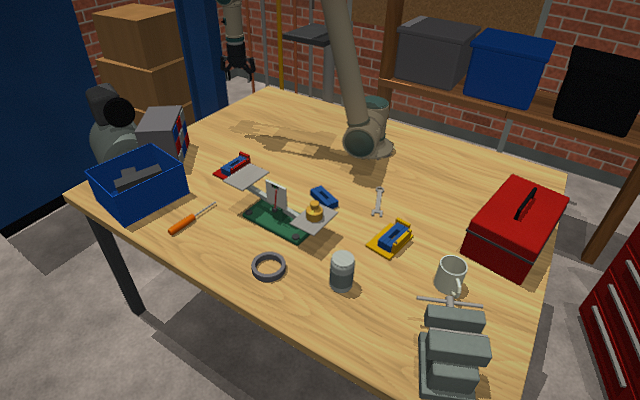

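View pics/top0.png

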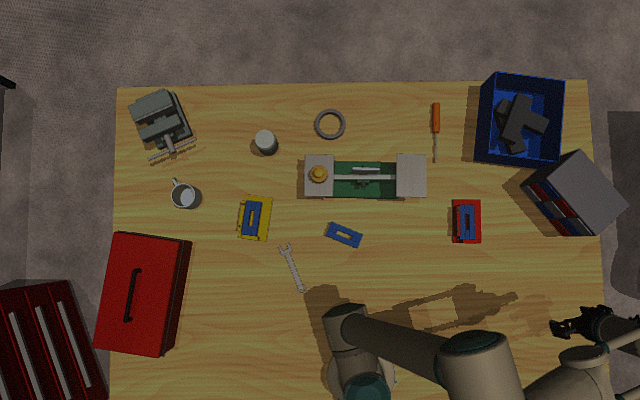

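The scene view shows the loose strap at about (323,196), the empty pan at (247,177) and up, the red rack at (233,165) and the yellow rack at (392,237). In the top view they are at (343,235), (411,175), (466,221) and (253,218).

```bash
python3 - <<'E'
import cv2,numpy as np
t=cv2.imread("pics/top0.png"); s=cv2.imread("pics/scene0.png")
def crop(im,x,y,w,h,f): return cv2.resize(im[y:y+h,x:x+w],None,fx=f,fy=f,interpolation=cv2.INTER_NEAREST)
a=np.hstack([crop(t,228,185,50,60,8),crop(t,442,190,50,60,8)]); cv2.imwrite("pics/c1.png",a)
b=crop(t,300,145,135,105,5.9); cv2.imwrite("pics/c2.png",b)
c=np.hstack([crop(s,360,210,60,55,6.6),crop(s,205,143,60,55,6.6)]); cv2.imwrite("pics/c3.png",c)
d=crop(s,215,150,135,100,5.9); cv2.imwrite("pics/c4.png",d)
E
```

```text
(no output)
```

View pics/c1.png

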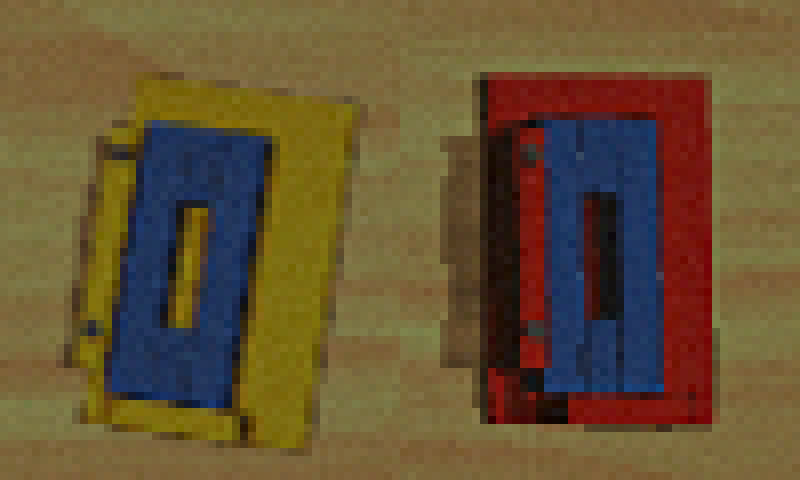

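View pics/c2.png

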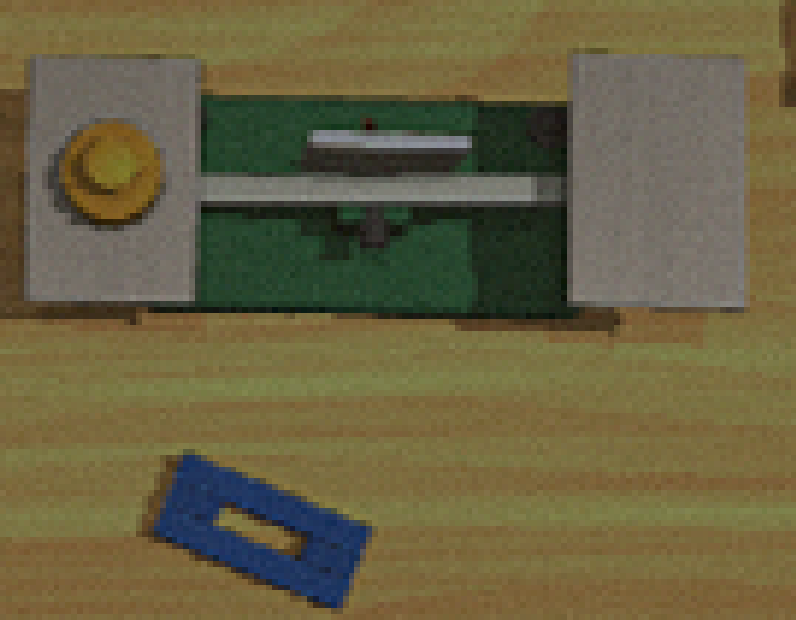

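View pics/c3.png

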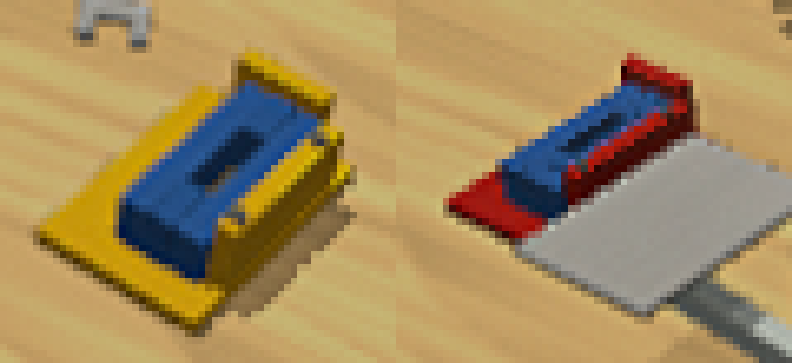

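View pics/c4.png

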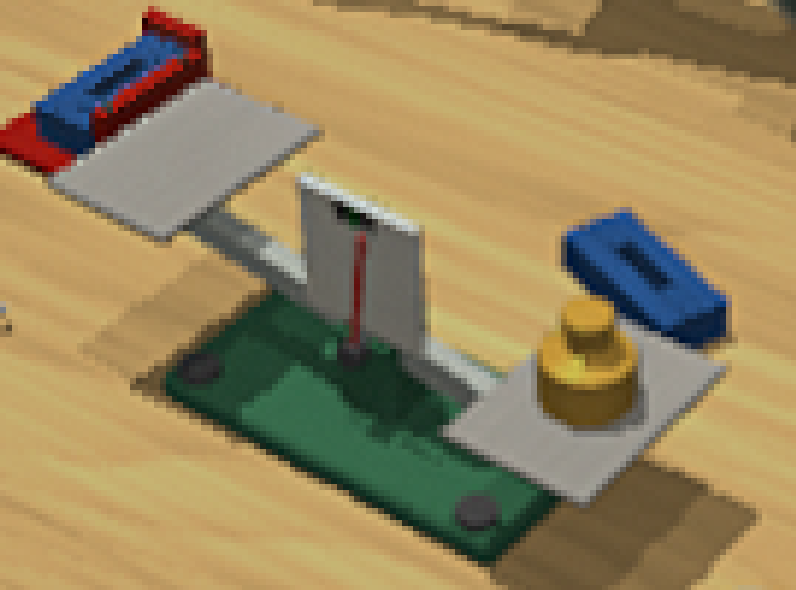

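```bash
cat > h.py <<'E'
import cv2,numpy as np
from rig import *
def ray(n,uv):
    c=calibration(n); d=np.array([c["k1"],0,0,0.])
    p=cv2.undistortPoints(np.array(uv,float).reshape(-1,1,2),c["mtx"],d).reshape(-1,2)
    W=c["world_from_camera"]; D=np.c_[p[:,0],-p[:,1],-np.ones(len(p))]@W[:3,:3].T
    return W[:3,3],D
def onz(n,uv,z):
    o,D=ray(n,uv); return o+D*((z-o[2])/D[:,2])[:,None]
def tri(uvt,uvs):
    o1,D1=ray("top",uvt);o2,D2=ray("scene",uvs);P=[]
    for a,b in zip(D1,D2):
        t,*_=np.linalg.lstsq(np.c_[a,-b],o2-o1,rcond=None)
        p,q=o1+a*t[0],o2+b*t[1]; P.append(np.r_[(p+q)/2,np.linalg.norm(p-q)])
    return np.array(P)
def proj(n,P):
    c=calibration(n);W=c["world_from_camera"];X=(np.atleast_2d(P)-W[:3,3])@W[:3,:3]
    X=X*[1,-1,-1]
    return cv2.projectPoints(X,np.zeros(3),np.zeros(3),c["mtx"],np.array([c["k1"],0,0,0.]))[0].reshape(-1,2)
F=6
def bluemask(im,box,vmin):
    x,y,w,h=box
    c=cv2.resize(im[y:y+h,x:x+w],None,fx=F,fy=F,interpolation=cv2.INTER_CUBIC)
    c=cv2.GaussianBlur(c,(0,0),2)
    hsv=cv2.cvtColor(c,cv2.COLOR_BGR2HSV)
    return c,cv2.inRange(hsv,(95,90,vmin),(130,255,255))
def topx(box,pts): # upsampled to original px
    return (np.array(pts,float)+.5)/F-.5+np.array(box[:2])
E
python3 - <<'E'
from h import *
B={"top":{"strap":(318,213,50,42),"light":(230,190,45,55),"heavy":(450,195,40,50)},
"scene":{"strap":(303,180,45,36),"light":(370,212,45,48),"heavy":(215,148,40,36)}}
for n in B:
  im=cv2.imread(f"pics/{n}0.png"); tiles=[]
  for k,b in B[n].items():
    c,m=bluemask(im,b,60)
    v=cv2.cvtColor(c,cv2.COLOR_BGR2HSV)[...,2][m>0]
    thr,_=cv2.threshold(v.reshape(-1,1),0,255,cv2.THRESH_OTSU)
    print(n,k,"V pct",np.percentile(v,[5,25,50,75,95]),"otsu",thr)
    c,m=bluemask(im,b,70 if n=="top" else thr)
    cs,hi=cv2.findContours(m,cv2.RETR_CCOMP,cv2.CHAIN_APPROX_NONE)
    i=max(range(len(cs)),key=lambda i:cv2.contourArea(cs[i]) if hi[0,i,3]<0 else 0)
    r=cv2.minAreaRect(cs[i]); bx=cv2.boxPoints(r); 
    hs=[j for j in range(len(cs)) if hi[0,j,3]==i]
    cv2.drawContours(c,cs,-1,(0,0,255),1)
    if hs:
      j=max(hs,key=lambda j:cv2.contourArea(cs[j])); M=cv2.moments(cs[j]); hc=topx(b,[(M['m10']/M['m00'],M['m01']/M['m00'])])[0]
      rj=cv2.minAreaRect(cs[j]); print("  hole c",hc,"rect c",topx(b,rj[0]),np.array(rj[1])/F)
    if n=="top":
      P=onz(n,topx(b,bx),28 if k=="strap" else 38); e=[np.linalg.norm(P[a]-P[(a+1)%4]) for a in range(4)]
      L=P[1]-P[0] if e[0]>e[1] else P[2]-P[1]
      print("  ctr",P.mean(0)[:2],"edges",np.round(e,1),"yaw",np.degrees(np.arctan2(L[1],L[0])))
      if hs: print("  hole ctr",onz(n,hc,28 if k=="strap" else 38)[0,:2])
    tiles.append(cv2.resize(c,(300,300)))
  cv2.imwrite(f"pics/m_{n}.png",cv2.resize(np.hstack(tiles),(800,267)))
E
```

```text
top strap V pct [ 76.  89.  94.  97. 101.] otsu 87.0
  hole c [343.86615669 234.43155971] rect c [343.73482259 234.40280151] [17.14400482  5.72008324]
  ctr [443.6650849   43.66935631] edges [ 46.8 108.5  46.7 108.2] yaw -113.57562194796911
  hole ctr [443.61990954  43.54460256]
top light V pct [69. 83. 90. 93. 98.] otsu 83.0
  hole c [250.80620083 217.76717493] rect c [250.78874079 217.69909922] [ 5.81393814 17.07790248]
  ctr [502.46800902 338.21741098] edges [108.   48.3 107.9  48. ] yaw -9.159123360860482
  hole ctr [502.0426356  338.15087698]
top heavy V pct [ 70.  88.  95.  99. 105.] otsu 86.0
  hole c [466.92411148 222.23660101] rect c [466.75       224.33333333] [ 5.66666667 22.5       ]
  ctr [ 476.34534335 -348.65230381] edges [ 47.1 108.2  46.8 108.2] yaw 177.00043138474783
  hole ctr [ 474.07618086 -348.53406239]
scene strap V pct [ 61.  91. 131. 139. 145.] otsu 103.0
  hole c [323.54563813 194.5425193 ] rect c [323.54524994 194.53356043] [11.31211472  3.47547626]
scene light V pct [ 62. 104. 133. 140. 146.] otsu 102.0
  hole c [393.84516634 233.76729384] rect c [393.83333588 233.66666667] [ 4.71404489 12.72792053]
scene heavy V pct [ 62.  90. 126. 138. 147.] otsu 103.0
```

View pics/m_scene.png

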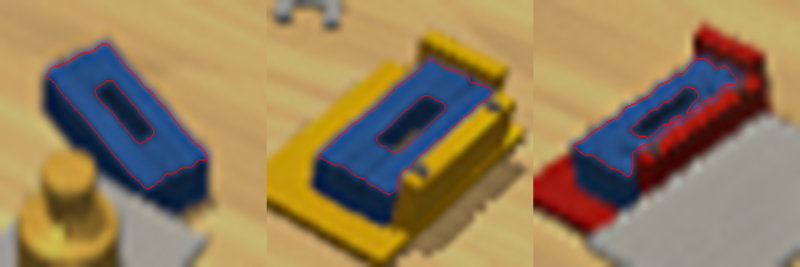

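View pics/m_top.png

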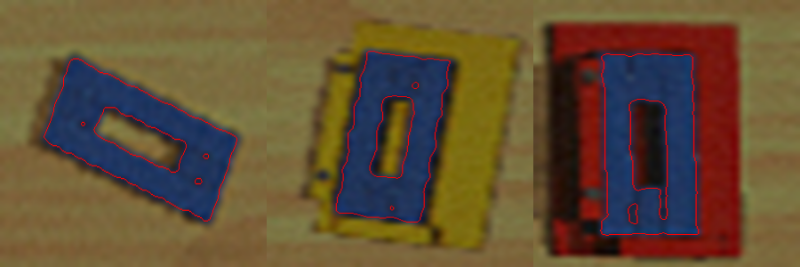

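```bash
cat > m1.py <<'E'
from h import *
B={"top":{"strap":(318,213,50,42),"light":(230,190,45,55),"heavy":(450,195,40,50)},
"scene":{"strap":(303,180,45,36),"light":(370,212,45,48),"heavy":(215,148,40,36)}}
R={}
for n in B:
  im=cv2.imread(f"pics/{n}0.png")
  for k,b in B[n].items():
    c,m=bluemask(im,b,103 if n=="scene" else (78 if k!="heavy" else 66))
    m=cv2.morphologyEx(m,cv2.MORPH_CLOSE,np.ones((7,7)))
    cs,hi=cv2.findContours(m,cv2.RETR_CCOMP,cv2.CHAIN_APPROX_NONE)
    i=max(range(len(cs)),key=lambda i:cv2.contourArea(cs[i]) if hi[0,i,3]<0 else 0)
    j=max([j for j in range(len(cs)) if hi[0,j,3]==i],key=lambda j:cv2.contourArea(cs[j]))
    r=cv2.minAreaRect(cs[j])
    q=cv2.approxPolyN(cs[i],4,ensure_convex=True).reshape(-1,2)
    R[n,k]=(topx(b,r[0]),topx(b,q)); print(n,k,np.round(R[n,k][0],1),np.array(r[1])/F)
for k in B["top"]:
  t,s=R["top",k],R["scene",k]
  print(k,"slot xyz,gap",np.round(tri([t[0]],[s[0]]),1))
  # match corners by predicted position
  z=28 if k=="strap" else 38
  pr=proj("scene",onz("top",t[1],z)); idx=[np.argmin(np.linalg.norm(s[1]-p,axis=1)) for p in pr]
  T=tri(t[1],s[1][idx]); print(np.round(T,1),idx); 
E
python3 m1.py
```

```text
top strap [343.9 234.4] [17.30061595  5.88035202]
top light [250.8 217.7] [ 6.25583204 17.45914459]
top heavy [466.8 221.6] [ 5.5        16.66666667]
scene strap [323.5 194.5] [11.28969193  3.47547626]
scene light [393.8 233.7] [ 4.71404521 12.96362432]Traceback (most recent call last):
  File "m1.py", line 12, in <module>
    j=max([j for j in range(len(cs)) if hi[0,j,3]==i],key=lambda j:cv2.contourArea(cs[j]))
ValueError: max() iterable argument is empty
```

```bash
sed -i 's/103 if n=="scene"/(103 if k!="heavy" else 92) if n=="scene"/' m1.py; python3 m1.py
```

```text
top strap [343.9 234.4] [17.30061595  5.88035202]
top light [250.8 217.7] [ 6.25583204 17.45914459]
top heavy [466.8 221.6] [ 5.5        16.66666667]
scene strap [323.5 194.5] [11.28969193  3.47547626]
scene light [393.8 233.7] [ 4.71404521 12.96362432]
scene heavy [234.4 162.7] [ 2.72688834 10.40535482]
strap slot xyz,gap [[443.4  44.   28.6   1.6]]
[[443.4 -14.8  27.3   0.7]
 [400.2   3.7  27.4   1.5]
 [443.5 103.4  26.2   3.6]
 [486.7  84.9  27.4   1.2]] [np.int64(2), np.int64(3), np.int64(0), np.int64(1)]
light slot xyz,gap [[501.9 339.   38.5   1.8]]
[[551.2 307.4  35.9   1.8]
 [444.9 324.9  38.5   2.4]
 [453.8 369.3  42.1   1.4]
 [559.  353.1  36.7   2.1]] [np.int64(2), np.int64(3), np.int64(0), np.int64(1)]
heavy slot xyz,gap [[ 475.5 -347.3   38.1    2.2]]
[[ 530.1 -372.8   36.6    0. ]
 [ 421.2 -368.9   37.8    2.3]
 [ 424.2 -322.9   43.6    4.9]
 [ 530.3 -327.7   34.8    2.6]] [np.int64(2), np.int64(3), np.int64(0), np.int64(1)]
```

```bash
python3 - <<'E'
from h import *
o=np.array([300,145.]);t=np.array([(569,53),(746,55),(746,307),(569,305)])/5.9+o-.5
s=np.array([(168,240),(50,180),(210,80),(320,131)])/5.9+[215,150]-.5
T=tri(t,s);print(np.round(T,1),T.mean(0)); e=[np.linalg.norm(T[i,:2]-T[(i+1)%4,:2]) for i in range(4)];print(e)
d=T[0,:2]-T[3,:2];d2=T[1,:2]-T[2,:2];print(np.degrees(np.arctan2(d[1],d[0])),np.degrees(np.arctan2(d2[1],d2[0])))
# base green corners
im=cv2.imread("pics/top0.png")
# tool poses
from scipy.spatial.transform import Rotation as Ro
for yaw in [66.8,-23.2,156.8]:
    pass
print(np.round(Ro.from_rotvec(get_state()["ee_rot"]).as_matrix(),3))
E
```

```text
[[ 680.4 -112.   130.5    4.8]
 [ 676.9 -201.5  132.5    6. ]
 [ 548.3 -196.3  130.5    6. ]
 [ 552.3 -108.6  129.4    2.1]] [ 614.50325215 -154.5915737   130.72724455    4.71980237]
[np.float64(89.58673837462021), np.float64(128.7438316916085), np.float64(87.79420977745767), np.float64(128.13752788450262)]
-1.4978257328404092 -2.300009863174518
[[ 0.932  0.363 -0.   ]
 [ 0.363 -0.932  0.002]
 [ 0.    -0.002 -1.   ]]
```

```bash
cat >> h.py <<'E'
from scipy.spatial.transform import Rotation as Ro
def rv(yawdeg):
    a=np.radians(yawdeg);c,s=np.cos(a),np.sin(a)
    return Ro.from_matrix(np.array([[c,s,0],[s,-c,0],[0,0,-1.]])).as_rotvec()
def st(tag=""):
    s=get_state();print(tag,"t %.1f"%s["time_s"],"tcp",np.round(s["tcp_pos"],1),"F",np.round(s["ft_force"],1),"M",np.round(s["torque"],2),"w %.1f"%s["gripper_width"],"q6 %.2f"%s["qpos"][5]);return s
E
python3 - <<'E'
from h import *
for y in (66.8,-113.2): print(inverse_kinematics([443.5,44,70],rv(y)))
for y in (-1.9,178.1): print(inverse_kinematics([614.5,-154.6,200],rv(y)))
for y in (-9,171): print(inverse_kinematics([502,339,70],rv(y)))
for y in (-2,178): print(inverse_kinematics([475.5,-347.5,70],rv(y)))
E
```

```text
[-5.74671029e-02  2.44498979e-01  2.01156973e+00 -4.44089210e-16
  8.85523943e-01  3.47449284e-01]
None
[-3.56215896e-01  3.81360584e-01  1.42436429e+00 -4.44089210e-16
  1.33586778e+00  1.24774169e+00]
[-0.3562159   0.38136058  1.42436429  0.          1.33586778 -1.89385097]
[ 4.79132801e-01  4.48164089e-01  1.66720008e+00 -4.44089210e-16
  1.02622848e+00  2.20700876e+00]
[ 4.79132801e-01  4.48164089e-01  1.66720008e+00 -4.44089210e-16
  1.02622848e+00 -9.34583894e-01]
[-7.49217960e-01  4.26840798e-01  1.70594510e+00 -8.88178420e-16
  1.00880676e+00  8.56484952e-01]
[-0.74921796  0.4268408   1.7059451   0.          1.00880676 -2.2851077 ]
```

```bash
python3 - <<'E'
from h import *
o=rv(66.8)
reach([443.5,44,110],o); st("hover")
move_gripper(68,60)
move_straight([443.5,44,5],100); st("down")
move_gripper(30,60); st("grip")
move_straight([443.5,44,100],120); wait(0.2); st("lift")
im=capture("scene"); cv2.imwrite("pics/s1.png",im)
E
```

```text
hover t 2.4 tcp [444.1  43.3 110.2] F [ 0.4  0.3 -0.7] M [-0.03 -0.02 -0.02] w 85.3 q6 0.35
down t 3.9 tcp [444.   44.    5.4] F [-0.2  0.7  0.3] M [ 0.04  0.02 -0.03] w 68.1 q6 0.35
grip t 4.2 tcp [443.5  44.1   5.8] F [-1.4  1.1  5.5] M [ 0.17  0.37 -0.09] w 46.7 q6 0.35
lift t 5.4 tcp [442.9  44.   99.2] F [-0.1  0.4 -5.6] M [0.   0.   0.01] w 46.7 q6 0.35
```

View pics/s1.png

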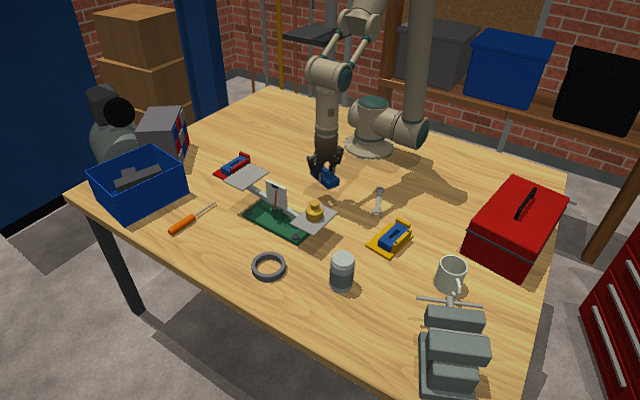

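The strap at (325,180) hangs level in the jaws. The weight reading of 5.6 N is too close to 5.4 N to decide, so the balance must.

```bash
python3 - <<'E'
from h import *
o=rv(-1.9); X,Y=614.5,-154.6
move_straight([443.5,44,225],250)
reach([X,Y,225],o); st("hover")
move_straight([X,Y,150],120)
move_straight([X,Y,141],40); wait(.1); f0=st("near")["ft_force"][2]
z=141
while z>131:
    z-=1; move_straight([X,Y,z],20); f=get_state()["ft_force"][2]
    if f-f0>1.5: break
st("touch z=%d"%z)
move_gripper(62,40); wait(.1); st("open")
move_straight([X,Y,z+60],100)
reach([X-150,Y,260],o)
wait(0.8); st()
for n in("scene","top"):
    im=capture(n); cv2.imwrite(f"pics/{n}2.png",im)
    cv2.imwrite(f"pics/{n}2c.png",cv2.resize(im[150:250,215:350] if n=="scene" else im[145:250,300:435],None,fx=5.9,fy=5.7,interpolation=cv2.INTER_CUBIC))
E
```

```text
hover t 7.1 tcp [ 613.2 -153.3  223.3] F [ 0.  -0.1 -6.4] M [-0.01  0.01 -0.04] w 46.5 q6 1.25
near t 8.3 tcp [ 614.6 -154.7  141.1] F [ 0.3  0.4 -6.4] M [-0.01  0.   -0.02] w 46.4 q6 1.25
touch z=137 t 9.3 tcp [ 614.7 -154.7  137.4] F [-0.  -0.3 -2.9] M [0.07 0.07 0.04] w 46.7 q6 1.25
open t 9.7 tcp [ 614.9 -154.7  137.6] F [ 0.1 -0.3 -0.5] M [ 0.   -0.01 -0.  ] w 61.9 q6 1.25
 t 12.0 tcp [ 464.5 -154.6  260.1] F [ 0.1 -0.6 -0.1] M [-0.01  0.03 -0.04] w 62.1 q6 1.14
```

View pics/scene2c.png

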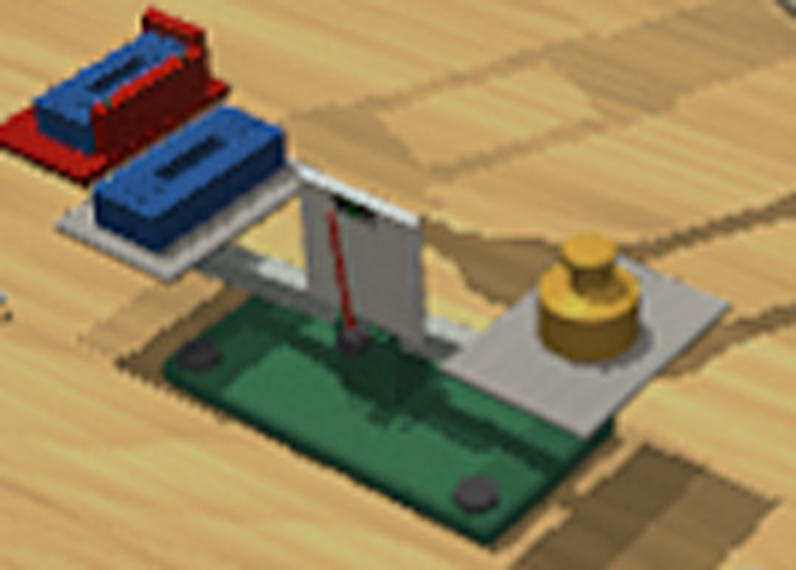

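View pics/top2c.png

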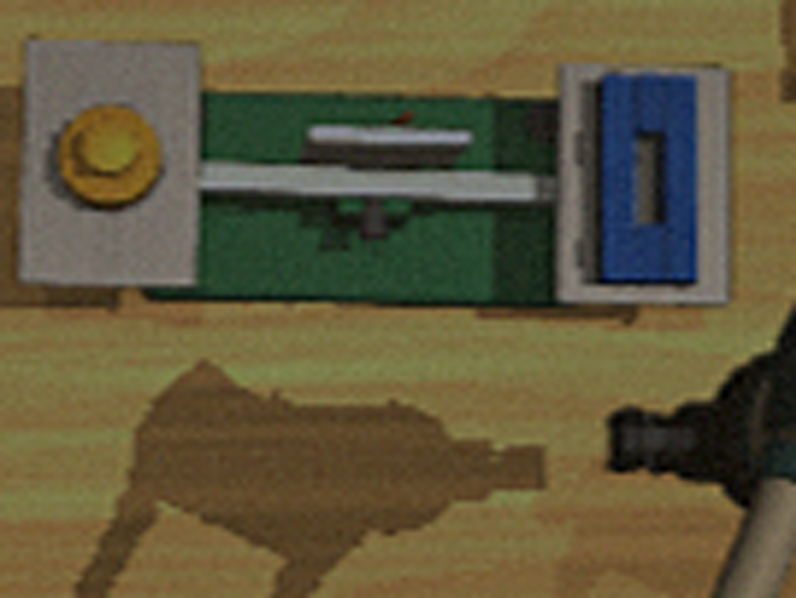

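The needle now leans to the strap's side: tip at crop (333,210) and root at (350,330). It leaned the other way before. Next I check that the beam has settled, and measure the pan heights from both views.

```bash
python3 - <<'E'
from h import *
for n in("scene","top"):
    im=capture(n); cv2.imwrite(f"pics/{n}3.png",im)
    old=cv2.imread(f"pics/{n}2.png"); r=(slice(150,250),slice(215,350)) if n=="scene" else (slice(145,205),slice(300,435))
    d=cv2.absdiff(im,old)[r].max(2); print(n,"moved px",(d>40).sum())
# check pan corners, in crop coords (inner? outer): top / scene
t=np.array([(20,40),(200,43),(197,285),(20,282)])/[5.9,5.7]+[300,145]-.5
s=np.array([(583,436),(440,372),(615,255),(730,303)])/[5.9,5.7]+[215,150]-.5
# order: top (20,40)=+y,+x ; (200,43)=-y,+x ; (197,285)=-y,-x; (20,282)=+y,-x
print("check pan",np.round(tri(t,s),1))
t=np.array([(560,64),(730,68),(728,304),(558,303)])/[5.9,5.7]+[300,145]-.5
s=np.array([(170,280),(57,226),(250,115),(303,168)])/[5.9,5.7]+[215,150]-.5
print("strap pan",np.round(tri(t[[0,1,3]],s[[0,1,3]]),1))
R={}
for n,b,v in (("top",(395,150,30,50),75),("scene",(225,162,45,40),100)):
    c,m=bluemask(cv2.imread(f"pics/{n}3.png"),b,v); m=cv2.morphologyEx(m,cv2.MORPH_CLOSE,np.ones((7,7)))
    cs,hi=cv2.findContours(m,cv2.RETR_CCOMP,cv2.CHAIN_APPROX_NONE)
    i=max(range(len(cs)),key=lambda i:cv2.contourArea(cs[i]) if hi[0,i,3]<0 else 0)
    j=max([j for j in range(len(cs)) if hi[0,j,3]==i],key=lambda j:cv2.contourArea(cs[j]))
    r=cv2.minAreaRect(cs[j]);R[n]=topx(b,r[0])
    r=cv2.minAreaRect(cs[i])
    if n=="top": bx=topx(b,cv2.boxPoints(r))
T=tri([R["top"]],[R["scene"]]);print("strap slot top",T); P=onz("top",bx,T[0,2]);print(np.round(P,1),P.mean(0))
for a in range(2): e=P[a+1]-P[a];print(np.linalg.norm(e),np.degrees(np.arctan2(e[1],e[0])))
st()
E
```

```text
scene moved px 0
top moved px 0
check pan [[694.1 165.1 128.4   1.7]
 [690.3  75.1 124.7   2.9]
 [558.3  85.7 122.1  17.1]
 [564.7 168.8 128.3   2.1]]
strap pan [[ 680.8 -113.8   96.     3.1]
 [ 676.7 -202.5   94.6    4.7]
 [ 554.6 -113.7   97.6   10.8]]
strap slot top [[ 614.06642997 -153.58678423  124.52141314    2.63377327]]
[[ 669.7 -132.1  124.5]
 [ 669.  -179.7  124.5]
 [ 560.  -175.8  124.5]
 [ 560.7 -128.6  124.5]] [ 614.82101116 -154.05097111  124.52141314]
47.61750428014816 -90.78535029906384
109.11158487055404 177.91439543720443
 t 12.2 tcp [ 464.5 -154.6  260.1] F [ 0.3 -0.8  0. ] M [ 0.01  0.02 -0.01] w 62.2 q6 1.14
```

The strap pan is down at z≈95.5 and the check pan is up at about 128, with no motion between pictures. Beam is about +0.11 rad, so the strap is heavier and goes on the red rack. Now I refine that rack's pose.

```bash
python3 - <<'E'
from h import *
im=cv2.imread("pics/top0.png"); b=(445,190,45,60); x,y,w,h=b
c=cv2.GaussianBlur(cv2.resize(im[y:y+h,x:x+w],None,fx=F,fy=F,interpolation=cv2.INTER_CUBIC),(0,0),2)
hsv=cv2.cvtColor(c,cv2.COLOR_BGR2HSV)
# -y deck edge: per row, rightmost red; +x deck edge per column topmost red
red=((hsv[...,0]<8)|(hsv[...,0]>172))&(hsv[...,1]>150)&(hsv[...,2]>50)
blue=(hsv[...,0]>95)&(hsv[...,0]<130)&(hsv[...,1]>90)&(hsv[...,2]>66)
def fitl(pts,z):
    P=onz("top",topx(b,pts),z)[:,:2]; l=cv2.fitLine(P.astype(np.float32),cv2.DIST_HUBER,0,.01,.01).ravel(); return l
rows=range(70,230,2); R=[(np.where(red[r])[0].max(),r) for r in rows]
l=fitl(R,10); print("deck -y edge yaw",np.degrees(np.arctan(l[1]/l[0])),l[2:])
cols=range(70,200,2); l=fitl([(q,np.where(red[:,q])[0].min()) for q in cols if red[:,q].any()],10); print("deck +x edge",np.degrees(np.arctan2(l[1],l[0])),l[2:])
rows=range(60,210,2); l=fitl([(np.where(blue[r])[0].max(),r) for r in rows],38); print("strap -y edge",np.degrees(np.arctan(l[1]/l[0])),l[2:])
cc=np.where(blue.any(0))[0]; cols=range(cc.min()+12,cc.max()-12,2)
for nm,f in(("+x",min),("-x",max)):
    l=fitl([(q,f(np.where(blue[:,q])[0])) for q in cols],38);print("strap",nm,np.degrees(np.arctan2(l[1],l[0])),l[2:])
# fence top right edge (z 48): left of blue
l=fitl([(np.where(blue[r])[0].min(),r) for r in rows if blue[r].any()],48); print("side fence inner@48",np.degrees(np.arctan(l[1]/l[0])),l[2:])
E
```

```text
deck -y edge yaw -1.9731733 [ 501.07416 -402.6639 ]
deck +x edge 87.51491 [ 549.6504  -365.26135]Traceback (most recent call last):
  File "<stdin>", line 13, in <module>
    return umr_maximum(a, axis, None, out, keepdims, initial, where)
ValueError: zero-size array to reduction operation maximum which has no identity
```

```bash
python3 - <<'E'
from h import *
im=cv2.imread("pics/top0.png"); b=(445,190,45,60); x,y,w,h=b
c=cv2.GaussianBlur(cv2.resize(im[y:y+h,x:x+w],None,fx=F,fy=F,interpolation=cv2.INTER_CUBIC),(0,0),2)
hsv=cv2.cvtColor(c,cv2.COLOR_BGR2HSV)
blue=(hsv[...,0]>95)&(hsv[...,0]<130)&(hsv[...,1]>90)&(hsv[...,2]>66)
rr=np.where(blue.any(1))[0];cc=np.where(blue.any(0))[0];print(rr.min(),rr.max(),cc.min(),cc.max())
def fitl(pts,z):
    P=onz("top",topx(b,pts),z)[:,:2]; return cv2.fitLine(P.astype(np.float32),cv2.DIST_HUBER,0,.01,.01).ravel()
rows=range(rr.min()+12,rr.max()-12,2)
l=fitl([(np.where(blue[r])[0].max(),r) for r in rows],38); print("strap -y edge",np.degrees(np.arctan(l[1]/l[0])),l[2:])
l=fitl([(np.where(blue[r])[0].min(),r) for r in rows],48); print("side fence inner@48",np.degrees(np.arctan(l[1]/l[0])),l[2:])
cols=range(cc.min()+14,cc.max()-14,2)
for nm,f in(("+x",min),("-x",max)):
    l=fitl([(q,f(np.where(blue[:,q])[0])) for q in cols],38);print("strap",nm,np.degrees(np.arctan2(l[1],l[0])),l[2:])
E
```

```text
90 294 90 178
strap -y edge -1.5585833 [ 475.85678 -370.4499 ]
side fence inner@48 -1.621436 [ 486.37704 -324.7285 ]
strap +x 88.71781 [ 529.6804 -356.6053]
strap -x 88.57866 [ 422.88446 -346.56543]
```

```bash
python3 - <<'E'
from h import *
im=capture("scene"); cv2.imwrite("pics/s4.png",im)
old=cv2.imread("pics/scene2.png"); print("moved",(cv2.absdiff(im,old)[150:250,215:350].max(2)>40).sum())
o=rv(-2.0); X,Y=614.6,-154.0
move_gripper(66,80)
reach([X,Y,180],o)
move_straight([X,Y,125],150); st("above"); im=capture("scene"); print("moved2",(cv2.absdiff(im,old)[205:250,240:350].max(2)>40).sum()); cv2.imwrite("pics/s5.png",im)
move_straight([X,Y,109.5],60); st("down")
move_gripper(30,80); st("grip")
move_straight([X,Y,160],80); wait(.2); st("lift")
for n in("scene","top"): cv2.imwrite(f"pics/{n}6.png",capture(n))
a=cv2.imread("pics/scene6.png")[120:240,215:350];cv2.imwrite("pics/s6c.png",cv2.resize(a,None,fx=5,fy=5))
a=cv2.imread("pics/s5.png")[120:240,215:350];cv2.imwrite("pics/s5c.png",cv2.resize(a,None,fx=5,fy=5))
E
```

```text
moved 0
above t 13.7 tcp [ 614.5 -154.4  126.5] F [-0.8 -1.4  1.1] M [-0.04 -0.   -0.03] w 66.1 q6 1.25
moved2 277
down t 14.1 tcp [ 614.3 -153.8  108.9] F [0.3 0.4 0.1] M [-0.02  0.   -0.03] w 65.9 q6 1.25
grip t 14.4 tcp [ 614.9 -154.3  109.7] F [-0.4 -0.9 -0.4] M [-0.16 -0.04  0.07] w 45.8 q6 1.25
lift t 15.4 tcp [ 614.1 -153.8  159.1] F [ 0.3 -0.3 -5.9] M [ 0.04 -0.   -0.03] w 45.5 q6 1.25
```

View pics/s6c.png

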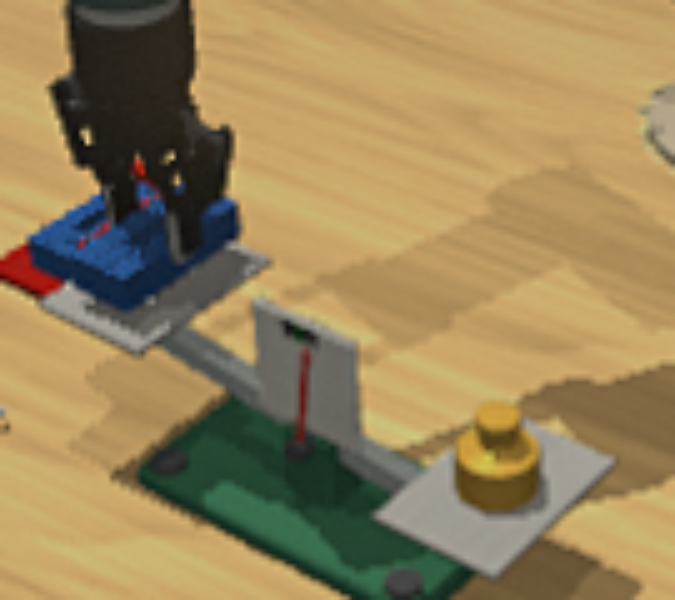

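View pics/s5c.png

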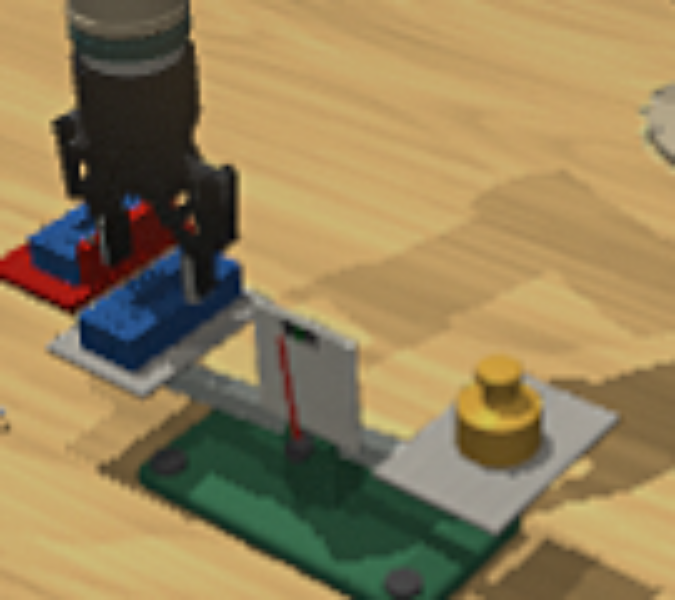

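The strap is held level; the nearest fingertip is at crop (185,260), about 12 mm above the underside. Before the lift, the needle at (283,340) was still on the heavy side. Now the red rack, 5 mm and 4 mm clear of the fences.

```bash
cat >> h.py <<'E'
RC=np.array([476.0,-347.8]); RY=-1.8
_a=np.radians(RY); RX=np.array([np.cos(_a),np.sin(_a)]); RYv=np.array([-np.sin(_a),np.cos(_a)])
def rk(x,y,z): p=RC+RX*x+RYv*y; return [p[0],p[1],z]
def frk(s): f=s["ft_force"]; return np.array([f[:2]@RX,f[:2]@RYv,f[2]])
E
python3 - <<'E'
from h import *
o=rv(RY)
move_straight([614.6,-154,190],150)
reach(rk(5,-4,150),o); st("hover")
move_straight(rk(5,-4,62),120)
move_straight(rk(5,-4,55),40); wait(.15); f0=frk(st("near"))
z=55
while z>49.5:
    z-=.75; move_straight(rk(5,-4,z),20); f=frk(get_state())
    if f[2]-f0[2]>2: break
st("touch z=%.2f"%z)
for n in("scene","top"): cv2.imwrite(f"pics/{n}7.png",capture(n))
a=cv2.imread("pics/scene7.png")[120:220,185:285];b=cv2.imread("pics/top7.png")[180:260,430:530]
cv2.imwrite("pics/s7c.png",np.hstack([cv2.resize(a,(400,400)),cv2.resize(b,(400,400))]))
E
```

```text
hover t 16.8 tcp [ 481.7 -351.1  149.9] F [-0.3 -0.3 -5.6] M [ 0.02 -0.05 -0.02] w 46.0 q6 0.85
near t 18.2 tcp [ 480.9 -352.1   55.2] F [ 0.2  0.3 -4.6] M [ 0.06 -0.01 -0.02] w 45.9 q6 0.85
touch z=51.25 t 19.4 tcp [ 481.  -352.1   52.1] F [-1.7  0.5  2.8] M [0.37 0.27 0.04] w 45.6 q6 0.85
```

View pics/s7c.png

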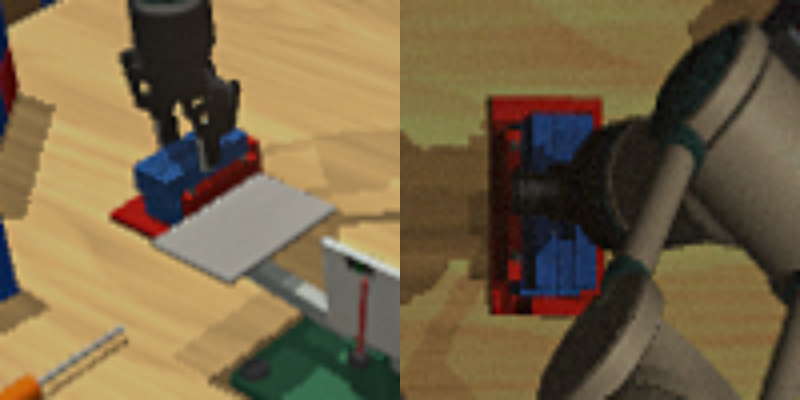

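The strap sits over the bottom strap at the expected height (underside about 38.6). Release and look.

```bash
python3 - <<'E'
from h import *
move_gripper(62,40); st("open")
move_straight(rk(5,-4,100),120)
move_straight(rk(0,-75,100),200)
move_gripper(0,40); st()
for n in("scene","top"): cv2.imwrite(f"pics/{n}8.png",capture(n))
a=cv2.imread("pics/scene8.png")[130:210,195:275];b=cv2.imread("pics/top8.png")[185:255,430:500]
cv2.imwrite("pics/s8c.png",np.hstack([cv2.resize(a,(400,400)),cv2.resize(b,(400,400))]))
E
```

```text
open t 19.9 tcp [ 481.2 -352.3   51.3] F [ 0.1  0.2 -0.4] M [-0.01 -0.01 -0.02] w 62.0 q6 0.85
 t 21.5 tcp [ 473.7 -422.6  100.1] F [ 0.5 -0.1 -0.2] M [-0.07 -0.    0.02] w -0.3 q6 0.76
```

View pics/s8c.png

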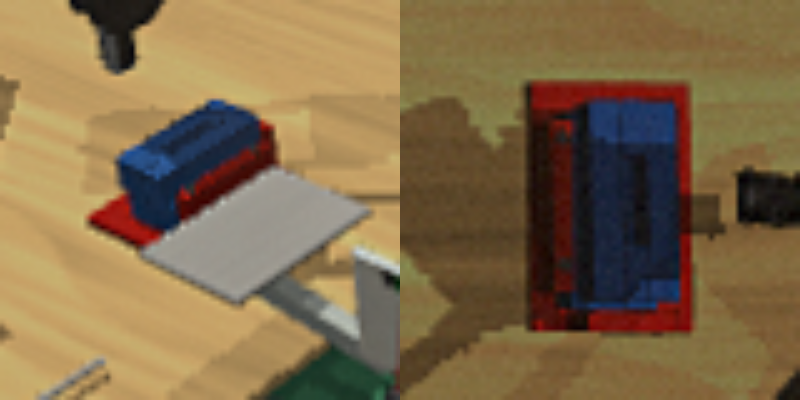

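Strap lies flat on the stack with a visible gap to the side fence. Pushing home with closed fingers.

```bash
cat >> h.py <<'E'
def push(p0,d,ax,sgn,z,fmax,nmax):
    """step from rack xy p0 along d until |force| on axis ax exceeds fmax"""
    f0=frk(get_state()); log=[]
    s=0.
    while s<nmax:
        s+=1.0 if not log or log[-1]<1 else 0.5
        move_straight(rk(p0[0]+d[0]*s,p0[1]+d[1]*s,z),25)
        f=-sgn*(frk(get_state())-f0)[ax]; log.append(round(float(f),1))
        if f>fmax: break
    print("push end",s,log); return s
E
python3 - <<'E'
from h import *
o=rv(RY)
reach(rk(2,-66,100),o)
move_straight(rk(2,-66,47),120); wait(.1); st()
move_straight(rk(2,-50,47),60); wait(.1)
s=push((2,-50),(0,1),1,1,47,9,16); st("y pushed")
move_straight(rk(2,-50+s-8,47),80)
move_straight(rk(2,-66,47),120)
move_straight(rk(2,-66,100),200)
for n in("scene","top"): cv2.imwrite(f"pics/{n}9.png",capture(n))
a=cv2.imread("pics/scene9.png")[130:210,195:275];b=cv2.imread("pics/top9.png")[185:255,430:500]
cv2.imwrite("pics/s9c.png",np.hstack([cv2.resize(a,(400,400)),cv2.resize(b,(400,400))]))
E
```

```text
t 22.6 tcp [ 476.6 -414.5   48. ] F [ 0.6 -0.1 -0.3] M [ 0.01 -0.02 -0.04] w -0.4 q6 0.78
push end 15.0 [-0.1, 0.1, -0.6, -0.4, 0.7, 0.4, -0.1, -0.1, 2.9, 3.4, 4.4, 3.6, 2.8, 3.5, 3.4, 5.5, 6.5, 6.3, 7.0, 8.3, 9.2]
y pushed t 28.3 tcp [ 476.8 -385.4   47.6] F [-1.5 -9.4 -0.2] M [-1.46  0.3   0.02] w 0.0 q6 0.81
```

View pics/s9c.png

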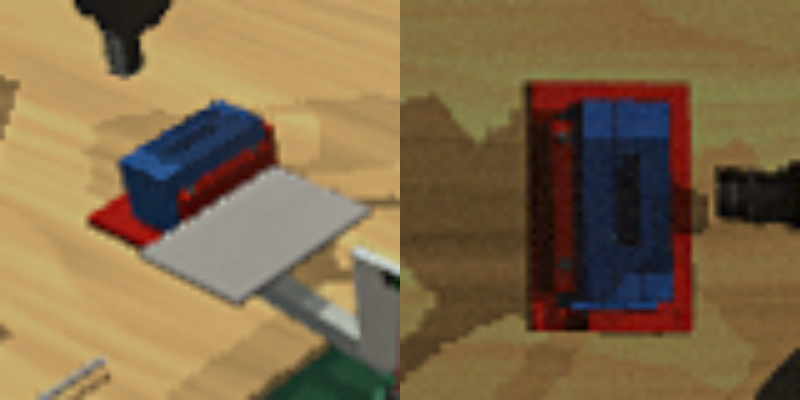

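Strap moved about 4 mm, then the force rose against the side fence. Now the end push.

```bash
python3 - <<'E'
from h import *
o=rv(RY)
reach(rk(92,-2,110),o)
move_straight(rk(92,-2,47),150)
move_straight(rk(76,-2,47),60); wait(.1); st()
s=push((76,-2),(-1,0),0,-1,47,9.5,18); st("x pushed")
move_straight(rk(76-s+8,-2,47),80)
move_straight(rk(92,-2,47),120)
move_straight(rk(92,-2,110),200)
for n in("scene","top"): cv2.imwrite(f"pics/{n}10.png",capture(n))
a=cv2.imread("pics/scene10.png")[130:210,195:275];b=cv2.imread("pics/top10.png")[185:255,430:500]
cv2.imwrite("pics/s10c.png",np.hstack([cv2.resize(a,(400,400)),cv2.resize(b,(400,400))]))
st()
E
```

```text
t 31.0 tcp [ 552.1 -352.4   47.5] F [ 0.3 -0.6 -0.5] M [-0.02 -0.   -0.01] w 0.1 q6 0.93
push end 15.5 [-0.9, 0.4, -0.8, 0.7, -1.1, 0.4, 0.8, 3.2, 2.0, 3.2, 3.0, 3.0, 3.7, 3.3, 3.7, 5.3, 5.3, 6.2, 8.0, 8.1, 8.8, 9.5, 10.5]
x pushed t 36.8 tcp [ 540.5 -352.3   48. ] F [10.9  1.6 -2.3] M [ 0.15 -1.76 -0.05] w 0.1 q6 0.91
 t 38.0 tcp [ 566.5 -351.9  108.6] F [-0.1  0.3  0.5] M [ 0.05  0.02 -0.04] w -0.2 q6 0.94
```

View pics/s10c.png

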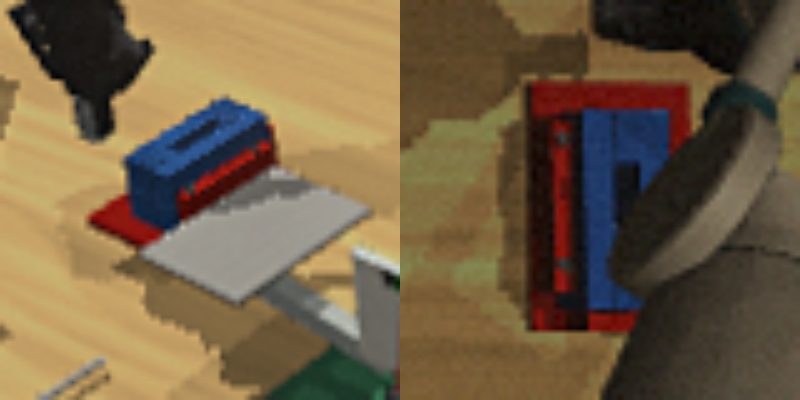

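Both pushes ended on a hard stop. One more short push to the side fence squares the strap, then I retreat and check.

```bash
python3 - <<'E'
from h import *
o=rv(RY)
move_straight(rk(92,-66,108),250)
reach(rk(0,-62,70),o)
move_straight(rk(0,-60,47),100); 
move_straight(rk(0,-44,47),80); wait(.1)
f0=frk(st("pre"))
for y in (-40,-38,-37,-36,-35,-34.3):
    move_straight(rk(0,y,47),25); f=frk(get_state())-f0; print(y,np.round(f,1),np.round((get_state()["tcp_pos"][:2]-RC)@RYv,1))
    if -f[1]>9: break
move_straight(rk(0,-48,47),80)
move_straight(rk(0,-70,60),150)
move_straight(rk(-60,-130,150),300)
for n in("scene","top"): cv2.imwrite(f"pics/{n}11.png",capture(n))
a=cv2.imread("pics/scene11.png")[130:210,195:275];b=cv2.imread("pics/top11.png")[185:255,430:500]
cv2.imwrite("pics/s11c.png",np.hstack([cv2.resize(a,(400,400)),cv2.resize(b,(400,400))]))
st()
E
```

```text
pre t 39.7 tcp [ 474.9 -391.9   47.4] F [ 0.4 -0.6 -0.1] M [ 0.01 -0.04  0.03] w 0.1 q6 0.80
-40 [-1.4  0.6  0.3] -39.9
-38 [-1.8  0.2 -0.4] -38.1
-37 [-0.9 -3.5 -1.5] -37.9
-36 [-0.7 -5.4 -0.4] -37.7
-35 [-2.5 -6.7 -1.1] -37.6
-34.3 [-1.3 -8.4 -0.3] -37.5
 t 42.5 tcp [ 412.  -473.2  147.6] F [-0.4  0.5 -0.6] M [-0.02  0.02  0.  ] w -0.2 q6 0.63
```

View pics/s11c.png

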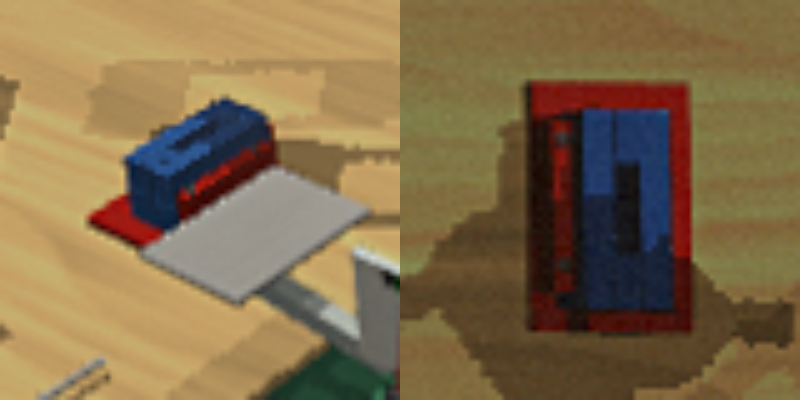

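View pics/top11.png

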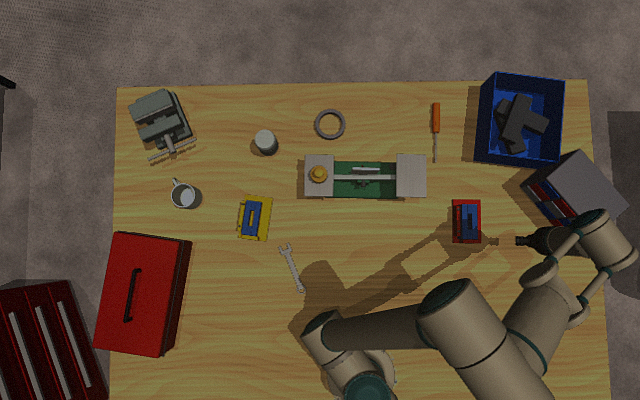

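Strap sits at top-view (467,220), straight in the rack, and everything else is in place. The second push stopped at the same spot as the first (‑37.5 against ‑37.6). Last numeric check, using the pictures already taken:

```bash
python3 - <<'E'
from h import *
b=(450,195,40,50)
im=cv2.imread("pics/top11.png")
for v in (35,45):
    c,m=bluemask(im,b,v); m=cv2.morphologyEx(m,cv2.MORPH_CLOSE,np.ones((9,9)))
    cs,_=cv2.findContours(m,cv2.RETR_EXTERNAL,cv2.CHAIN_APPROX_NONE); k=max(cs,key=cv2.contourArea)
    P=onz("top",topx(b,cv2.boxPoints(cv2.minAreaRect(k))),66)
    e=[P[i+1]-P[i] for i in(0,1)]; e.sort(key=lambda q:np.linalg.norm(q)); 
    print(v,P.mean(0)[:2],[np.linalg.norm(q) for q in e],np.degrees(np.arctan(e[1][1]/e[1][0])))
# slot by two views
t=np.array([(400+228-400)/400*70+430-.5,(208)/400*70+185-.5]);s=np.array([(202)/5+195-.5,(132)/5+130-.5])
print("slot (picked)",tri([t],[s]))
E
```

```text
35 [ 476.50072348 -346.0582221 ] [np.float64(48.58255139136828), np.float64(109.47056428325509)] -1.8934154380076154
45 [ 476.77369487 -346.28407985] [np.float64(48.067044126479516), np.float64(108.89611102727615)] -1.9366748945593362
slot (picked) [[ 475.13029151 -342.62392487   71.40205211    6.30879478]]
```

```bash
python3 - <<'E'
from rig import *
print(get_state()["time_s"]); finish_job()
E
```

```text
42.5417
the job is handed in; nothing more can be done
```

The strap is heavier than the check weight, so I stacked it on the strap in the red rack. I handed the job in at 42.5 s, with the arm clear of everything.

**Weighing:** I set the strap on the empty pan, let go and backed off. About 2 s later the beam stood still, with the strap pan at about 95 mm and the check pan at about 128 mm. That is roughly +0.11 rad, and the needle leaned to the strap's side.

**Placing:** I set it down flat just clear of both fences. Then I pushed it with closed fingers, at 8 to 11 N, against the side fence, the end fence and the side fence again. Each push ended on a hard stop, and the two side pushes stopped within 0.1 mm of each other.

**Last checks:**
- **Final position:** the top view puts the strap's centre at (476.6, -346.2), turned -1.9°. The rack's seat measured (476, -347.8) at -1.8°, so they differ by about 1.7 mm, within the 2 mm calibration.
- **Check that disagreed:** a slot position picked roughly by hand from both views came out about 5 mm off in y and in height. Its two sight lines missed each other by 6 mm, so I did not use it.
- **Other things on the bench:** the last top view shows no visible change in the bystanders or the yellow rack. The bottom strap in the red rack is mostly hidden and was only pushed toward its fences.

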